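# Size a brush handle in the gauge plate

## Robot

A 6-joint arm with a two-finger parallel gripper is mounted at the origin on the work surface. World frame = base frame: x ahead of the robot, y to its left, z up, the work surface at z = 0. Lengths are in m, angles in rad, forces in N, time in s.
With the tool pointing down it reaches from about 0.225 to 0.875 m from the base axis. Payload 3.4 kg.
Tool frame: the origin (TCP) lies on the centre line of the jaws, within the pads' length; the fingertips stand 17 mm ahead of it and the grasp point (between the pads) lies 2 mm behind it (nose_length is the distance from the TCP to the fingertips, in m); z points along the fingers, y is the line along which they close (so a half turn about z gives the same grasp; the last joint's range is limited). The gripper opens to 85 mm and grips with 20 to 120 N. Pads are 22 mm wide; open, the fingers measure 114 mm over their backs; the gripper's body (76 mm by 85 mm) begins 54 mm behind the grasp point. The pads swing forward as they close: fully open they stand 13 mm farther back than shut.
Start: joints at [1.19, 0.276, 1.505, -0, 1.361, -0.121], TCP at [0.148, 0.556, 0.209] pointing down, gripper open.
Joint ranges: [-2.89, 2.89], [-0.75, 2.08], [0.22, 2.7], [-1.18, 4.32], [0.11, 2.71], [-2.7, 2.7]. Speed limits (rad/s): [2.57, 2.57, 3.14, 3.14, 3.14, 3.14].

## Interface

Orientations are given as a unit quaternion [w, x, y, z].
In Python, from rig import get_state, get_image, sign_off, find_in, place_of, nose_length gives the robot as it stands.
- The arm moves only by the tool apply_moves, never from a script. Its argument "deltas" is one flat list of numbers, 5 for each row, row after row: the finger opening in mm, from 0 to 85.4, then the shift along the tool's x, y, z in mm, then the turn about the tool's z in degrees. A call has 1 to 12 rows; each row is the pose to reach, as a shift and turn from the pose commanded when the call began, along the tool's axes at that moment; what a row does not reach only later rows make up. A row lasts 1/12 s, in which the tool goes at most 41.7 mm and 7.16 degrees, less where a joint would pass 70% of its speed; a pose out of reach is approached as far as the arm can. A call with a gripper value outside its range is refused whole. The fingers move at their own pace and stop on an object; "squeeze" is the grip in N (left out, the last holds). Time passes only in rows, so rows that repeat a pose let the fingers close. It gives the time, the measured TCP pose, the force, the opening and the grip force at its end, in the units of the state.
- get_state(): the state, without advancing time (a new reading comes with each control period).
- get_image(name): name is "scene" or "top"; returns a dict with "frame" (480x640x3 uint8, red, green, blue), "K" (3x3 intrinsics, pixels), "position" and "orientation" of the camera in the world. Camera axes: x right, y down, z forward; pixel columns grow to the right and rows downward; lengths in m; the calibration is good to about 2 mm. A picture is of the moment at which its call begins. There is no depth.
- sign_off(): hands the job in; it is judged then, once.
Trained networks look in a picture, given as the dict that the camera call returned (one of the last four; its "shot" number tells which), for a name from the list of things; names that differ only in an ending like _2 or _b are one class to them, and where a whole thing is asked for, a point or a joint stands for the part that bears it (a point fixed in the world has none). Each returns a list of dicts, best first, with "score" (0 to 1); they miss things now and then, are a little off and sometimes report something else, mostly with a low value. They report only what shows in the picture. A call takes as long as a camera call. They do not tell look-alikes from the thing itself.
- find_in(query, picture): "point" ([column, row] in pixels, amid what is visible of it).
- place_of(query, picture): "point" ([column, row] in pixels: a listed point, or the origin of a listed thing).
The state is a dict: "clock": time; "qpos": joint angles; "qd": joint speeds; "effort": joint torques, N m; "position": TCP position; "ee_rot": TCP orientation; "contact_force": force on the tool from outside, world axes, zero at the start; "moment": the same for the moment, N m; "width": finger opening in m; "gripper_force": force on a finger pad.
Only numpy, scipy, OpenCV 4.12 (cv2) and the standard library are available. Lean on these libraries where they do the work, as an engineer would, in place of code of your own. Each camera call takes 0.05 s, during which the arm holds its last target. There are 200 camera calls.

## Task

Find the thickest of the three beech rods that will do as the record brush's new handle: carry the thickest rod to the tilted steel gauge plate and press its lower end squarely, in line with the hole, onto the middle hole, and when it will not go in, stand it back in its rack pocket before you go on. Then push the next thinner rod, lower end first, right through that same middle hole so that it drops into the catch tray beneath and stays there. Leave the thinnest rod standing in the rack, and do not disturb the sleeve frame, the funnel stand or the brush.

Things in the scene. Friction and masses are not known exactly. Their poses are not given: they have to be found in the camera images.
- gauge: fixed gauge stand: an open wooden catch tray (outside x -45 to 150 mm, y -70 to 70 mm, walls 45 mm high and 6 mm thick) with four steel posts carrying the tilted gauge plate over its near end. Origin on the table straight below the mouth of the plate's middle hole; z up, x horizontally towards the uncovered far end of the tray. The plate's upper face leans towards -x
- plate: steel gauge plate 62 (x) by 168 (y) by 8 mm on the gauge stand, tilted 0.45 rad from level. z: its normal, up out of the upper face; the holes run along it. Origin: centre of its lower face. Round through holes on its y line: 30 mm diameter at y -48, 22 mm at y 0, 15 mm at y +48 mm. A rod let go when half through slides on out and falls into the tray, where it may roll for some seconds
- plate_hole1 (a point): centre of the mouth of the middle hole (22 mm diameter, 1.5 mm chamfer) in the plate's upper face, 140 mm above the table
- rack: fixed dark wooden rack block 72 mm (x) by 190 mm (y) by 45 mm high, origin at the centre of its underside. Three equal round pockets, 32 mm in diameter and 30 mm deep, at y -58, 0 and +58 mm on its middle line, one rod standing in each in any order
- rod_thick: thickest beech rod, plain cylinder 26 mm in diameter and 100 mm long, with a 2 mm wide, 3 mm high chamfer round its lower end. Stands upright in a rack pocket at the start, its foot 15 mm above the table. Origin at the centre of its lower end, z along the rod to its upper end
- rod_middle: next thinner, middle beech rod, plain cylinder 19 mm in diameter and 100 mm long, with a 2 mm wide, 3 mm high chamfer round its lower end. Stands upright in a rack pocket at the start, its foot 15 mm above the table. Origin at the centre of its lower end, z along the rod to its upper end
- rod_middle_mid (a point): the middle of the middle rod's length, on its axis, 50 mm above its lower end
- rod_thin: thinnest beech rod, plain cylinder 13 mm in diameter and 100 mm long, with a 2 mm wide, 3 mm high chamfer round its lower end. Stands upright in a rack pocket at the start, its foot 15 mm above the table. Origin at the centre of its lower end, z along the rod to its upper end
- sleeve_frame: clear record sleeve frame with a small black record in it, standing on edge between rack and gauge: 190 mm long (x), 19 mm thick (y), 195 mm high, on a foot plate 190 by 70 mm and 10 mm thick. Origin at the centre of its underside. Loose; leave alone
- funnel_stand: red plastic funnel in a tin stand, 100 mm across and 142 mm high, origin at the centre of its underside. Loose; leave alone
- brush: beech record brush head lying on its pad, 110 mm (x) by 42 mm (y) by 38 mm high, origin at the centre of its underside. Loose; leave alone
Mind the look-alikes: they are no part of the job. Of the things shaped like the rack, the wooden one is meant.

How it is judged:
On the way, in this order (a step that is already met when the one before it is completed fails the run):
1. the thickest rod's lower end is pressed onto the middle hole (more than 0.5 N), within 6 mm of its centre and 0.2 rad of its axis, for 0.2 s (distance between rod_thick and plate_hole1 below 0.006 m and angle between the z axis of rod_thick and the z axis of plate, either way round below 0.2 rad and contact force between rod_thick and plate above 0.5 N), for 0.2 s.
2. the thickest rod stands in a rack pocket again, let go (angle between rod_thick's own z axis and vertical below 0.25 rad and z of rod_thick in the frame of rack below 0.025 m and x of rod_thick in the frame of rack between -0.02 and 0.02 m and y of rod_thick in the frame of rack between -0.08 and 0.08 m and contact force between rod_thick and the fingers below 0.05 N and linear speed of rod_thick below 0.15 m/s), for 0.2 s.
3. the middle rod is in the middle hole, lower end at least 25 mm below the plate's upper face (z of rod_middle in the frame of plate below -0.017 m and z of rod_middle_mid in the frame of plate above -0.035 m and y of rod_middle in the frame of plate between -0.012 and 0.012 m and x of rod_middle in the frame of plate between -0.012 and 0.012 m and angle between the z axis of rod_middle and the z axis of plate, either way round below 0.25 rad), for 0.02 s.
At the end, for the whole second after the job is handed in: The middle rod has settled in the catch tray (its middle below 80 mm, under 0.15 m/s), the thickest stands in a rack pocket (foot below 25 mm, lean under 0.25 rad), the thinnest still stands in the rack, rods let go; frame, funnel stand and brush upright within 20 mm of their starts (all of step 2 and x of rod_middle_mid in the frame of gauge between -0.045 and 0.15 m and y of rod_middle_mid in the frame of gauge between -0.07 and 0.07 m and z of rod_middle_mid in the frame of gauge below 0.08 m and linear speed of rod_middle below 0.15 m/s and contact force between rod_middle and the fingers below 0.05 N and angle between rod_thin's own z axis and vertical below 0.25 rad and z of rod_thin in the frame of rack below 0.025 m and x of rod_thin in the frame of rack between -0.02 and 0.02 m and y of rod_thin in the frame of rack between -0.08 and 0.08 m and not (distance of sleeve_frame from where it was at the start of the episode above 0.02 m or angle between sleeve_frame's own z axis and vertical above 0.3 rad) and not (distance of funnel_stand from where it was at the start of the episode above 0.02 m or angle between funnel_stand's own z axis and vertical above 0.3 rad) and not (distance of brush from where it was at the start of the episode above 0.02 m or angle between brush's own z axis and vertical above 0.3 rad)); the robot touches nothing.
It fails at once if the thinnest rod is moved more than 20 mm or tipped (distance of rod_thin from where it was at the start of the episode above 0.02 m or angle between rod_thin's own z axis and vertical above 0.3 rad).
It fails at once if the sleeve frame is moved more than 20 mm or tipped (distance of sleeve_frame from where it was at the start of the episode above 0.02 m or angle between sleeve_frame's own z axis and vertical above 0.3 rad).
It fails at once if the funnel stand is moved more than 20 mm or tipped (distance of funnel_stand from where it was at the start of the episode above 0.02 m or angle between funnel_stand's own z axis and vertical above 0.3 rad).
It fails at once if the brush is moved more than 20 mm or tipped (distance of brush from where it was at the start of the episode above 0.02 m or angle between brush's own z axis and vertical above 0.3 rad).
It also fails if it takes over 69 s, if anything falls off the work surface, if the arm or the gripper's body presses on something with over 40 N, if the wrist force passes 120 N, or if a joint passes its speed limit or range.

## Working session

There is one attempt and no reset: what is moved stays moved. The work goes in short steps, Python scripts to look and compute and a tool call to move; the robot and the scene stay as the last step left them, time stands still between calls to the robot, and variables do not carry over. Pictures are saved under pics/ and viewed, at most 10 in all, crops included, and the job is handed in when it is done.

Besides the shell and the picture viewer there is one more tool, called after "Call:" in YAML: its name, and indented under it one key for each argument. apply_moves: Moves the arm, as the interface text tells. Its arguments: {"type":"object","properties":{"deltas":{"type":"array"},"squeeze":{"type":"number"}},"required":["deltas"]}

```bash
ls; mkdir -p pics
python3 - <<'E'
from rig import *
import cv2,json,numpy as np
s=get_state();print({k:np.round(v,4).tolist() for k,v in s.items()},nose_length)
for n in ("scene","top"):
    p=get_image(n);cv2.imwrite(f"pics/{n}0.png",p["frame"][:,:,::-1])
    print(n,p["K"],p["position"],p["orientation"])
    for q in ["gauge","plate","plate_hole1","rack","rod_thick","rod_middle","rod_middle_mid","rod_thin","sleeve_frame","funnel_stand","brush"]:
        print(q,[(np.round(d["point"]).tolist(),round(d["score"],2)) for d in place_of(q,p)[:4]])
E
```

```text
pics
{'clock': 0.0, 'qpos': [1.19, 0.2766, 1.5061, -0.0, 1.3607, -0.121], 'qd': [-0.001, 0.0015, -0.0002, -0.0006, -0.0002, 0.001], 'effort': [-0.0011, -41.6778, -24.5796, -0.0003, 0.0112, -0.0], 'position': [0.1475, 0.5552, 0.2078], 'ee_rot': [-0.0002, 0.1295, 0.9916, -0.0009], 'contact_force': [0.6811, -0.1984, 0.136], 'moment': [0.0172, 0.0003, -0.0053], 'gripper_force': 0.0, 'width': 0.0853} 0.017
scene [[578.96477562   0.         313.32471585]
 [  0.         578.96477562 237.85150499]
 [  0.           0.           1.        ]] [ 1.27701595 -0.03115524  0.84833064] [-0.2679037   0.68522238  0.62932244 -0.25030215]
gauge [([185.0, 271.0], 0.82)]
plate [([169.0, 225.0], 0.81)]
plate_hole1 [([168.0, 224.0], 0.8), ([310.0, 366.0], 0.72)]
rack [([445.0, 282.0], 0.76), ([382.0, 218.0], 0.75), ([443.0, 369.0], 0.57)]
rod_thick [([448.0, 272.0], 0.95)]
rod_middle [([478.0, 276.0], 0.86)]
rod_middle_mid [([484.0, 255.0], 0.97)]
rod_thin [([415.0, 280.0], 0.76)]
sleeve_frame [([303.0, 278.0], 0.66)]
funnel_stand [([311.0, 361.0], 0.66)]
brush [([278.0, 210.0], 0.85)]
top [[497.05539162   0.         313.87284632]
 [  0.         497.05539162 242.71086277]
 [  0.           0.           1.        ]] [0.51085068 0.00992205 0.94726555] [ 0.02616357 -0.69682012  0.7161464  -0.0298585 ]
gauge [([433.0, 251.0], 0.68)]
plate [([447.0, 243.0], 0.92)]
plate_hole1 [([450.0, 251.0], 0.97)]
rack [([175.0, 228.0], 0.77), ([197.0, 135.0], 0.7)]
rod_thick [([175.0, 226.0], 0.91)]
rod_middle [([144.0, 230.0], 0.64)]
rod_middle_mid [([134.0, 227.0], 0.85)]
rod_thin [([204.0, 225.0], 0.66), ([175.0, 229.0], 0.4)]
sleeve_frame [([310.0, 242.0], 0.76)]
funnel_stand [([311.0, 147.0], 0.95), ([173.0, 230.0], 0.26)]
brush [([333.0, 346.0], 0.67)]
```

View pics/scene0.png

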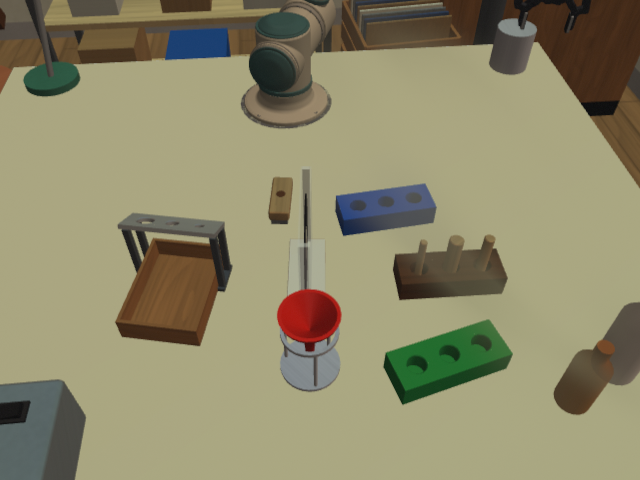

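View pics/top0.png

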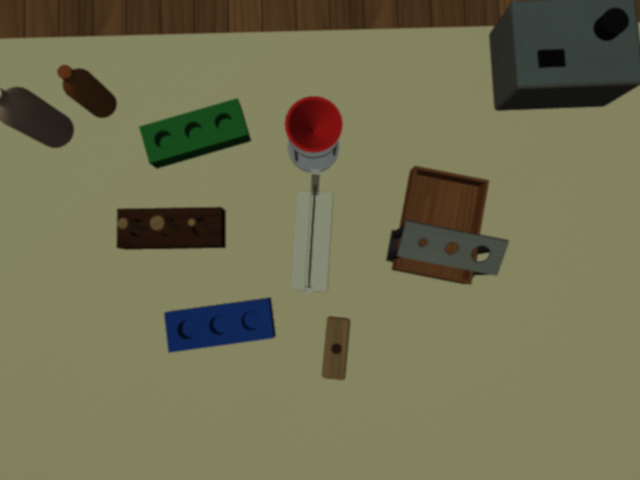

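The scene view shows the wooden rack with its rods at about (450,270), thick in the middle, thin nearest the gauge and middle-sized outermost. The gauge is at (170,225), and the blue and green racks are decoys. The top view shows the rod tops at (122,223), (157,223) and (192,223), and the plate holes at (423,242), (452,248) and (482,254).

```bash
cat > h.py <<'E'
from rig import *
import numpy as np, cv2
from scipy.spatial.transform import Rotation as R
def rot(q): return R.from_quat([q[1],q[2],q[3],q[0]]).as_matrix()
def ray(p,uv):
    d=rot(p["orientation"])@np.linalg.inv(p["K"])@np.array([uv[0],uv[1],1.]); return np.array(p["position"]),d/np.linalg.norm(d)
def atz(p,uv,z):
    o,d=ray(p,uv); return o+d*(z-o[2])/d[2]
def aty(p,uv,y):
    o,d=ray(p,uv); return o+d*(y-o[1])/d[1]
def proj(p,X):
    c=rot(p["orientation"]).T@(np.array(X)-p["position"]); c=p["K"]@c; return c[:2]/c[2]
def tri(*obs):
    A=np.zeros((3,3));b=np.zeros(3)
    for p,uv in obs:
        o,d=ray(p,uv);M=np.eye(3)-np.outer(d,d);A+=M;b+=M@o
    return np.linalg.solve(A,b)
E
python3 - <<'E'
from h import *
s=get_image("scene");t=get_image("top")
Z=dict(plate_hole1=.14,rack=0,rod_thick=.015,rod_middle=.015,rod_middle_mid=.065,rod_thin=.015,gauge=0,sleeve_frame=0,funnel_stand=0,brush=0)
for q,z in Z.items():
    a=place_of(q,s)[0]["point"];b=place_of(q,t)[0]["point"]
    print(q,"tri",tri((s,a),(t,b)).round(3),"scene",atz(s,a,z).round(3),"top",atz(t,b,z).round(3))
big=cv2.resize(t["frame"][190:300,380:520],None,fx=5,fy=5,interpolation=cv2.INTER_CUBIC)
cv2.imwrite("pics/gz.png",big[:,:,::-1])
b=cv2.resize(t["frame"][195:260,105:235],None,fx=6,fy=6,interpolation=cv2.INTER_CUBIC)
cv2.imwrite("pics/rz.png",b[:,:,::-1])
E
```

```text
plate_hole1 tri [ 0.552 -0.221  0.136] scene [ 0.555 -0.221  0.14 ] top [ 0.551 -0.219  0.14 ]
rack tri [0.443 0.173 0.003] scene [0.439 0.177 0.   ] top [0.442 0.171 0.   ]
rod_thick tri [0.749 0.1   0.21 ] scene [0.621 0.268 0.015] top [0.768 0.004 0.015]
rod_middle tri [0.616 0.322 0.016] scene [0.615 0.321 0.015] top [0.616 0.324 0.015]
rod_middle_mid tri [0.619 0.328 0.066] scene [0.619 0.328 0.065] top [0.619 0.329 0.065]
rod_thin tri [0.617 0.205 0.015] scene [0.617 0.208 0.015] top [0.616 0.202 0.015]
gauge tri [ 0.56  -0.222  0.001] scene [ 0.558 -0.226  0.   ] top [ 0.56  -0.219  0.   ]
sleeve_frame tri [0.724 0.002 0.163] scene [0.592 0.006 0.   ] top [0.769 0.004 0.   ]
funnel_stand tri [ 0.774  0.003 -0.001] scene [0.774 0.001 0.   ] top [0.773 0.005 0.   ]
brush tri [ 0.396 -0.033  0.005] scene [ 0.391 -0.034  0.   ] top [ 0.395 -0.033  0.   ]
```

View pics/gz.png

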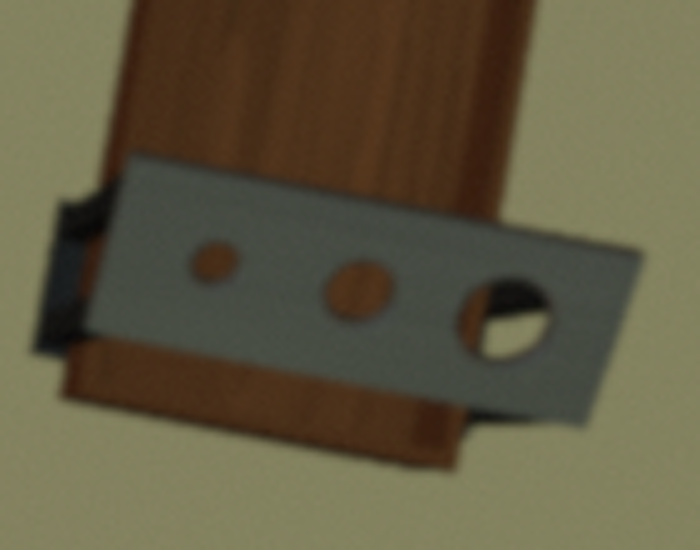

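View pics/rz.png

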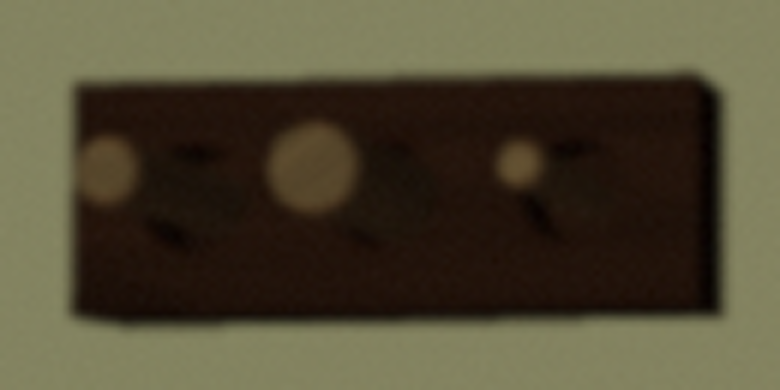

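The gauge crop shows the hole centres at pixels (422.6,242), (451.6,247.6) and (480.6,253.6). The rack crop shows the rod tops at (122.6,223.1), (156.8,222.6) and (191.3,221.9). I'll compute the poses from these.

Run:
```python
from h import *
t=get_image("top");s=get_image("scene")
H=[atz(t,u,.14) for u in [(422.6,242),(451.6,247.6),(480.6,253.6)]]
print(np.round(H,4)); d=H[0]-H[2]; yaw=np.arctan2(-d[0],d[1]);print("gauge yaw",yaw,np.linalg.norm(d))
T=[atz(t,u,.115) for u in [(122.6,223.1),(156.75,222.6),(191.3,221.9)]]
print(np.round(T,4)); d=T[0]-T[2]; print("rack yaw",np.arctan2(-d[0],d[1]),np.linalg.norm(d))
st=get_state();M=rot(st["ee_rot"]);print(M.round(3))
# delta for tool above thick at z .25
print("tool delta",(M.T@(T[1]-st["position"]))*1000)
for X in T: print(proj(s,X).round(1))
```

```text
[[ 0.5712 -0.1725  0.14  ]
 [ 0.5608 -0.2194  0.14  ]
 [ 0.5497 -0.2661  0.14  ]]
gauge yaw -0.22571571549723438 0.09610172807749304
[[0.6187 0.3254 0.115 ]
 [0.618  0.2681 0.115 ]
 [0.6176 0.21   0.115 ]]
rack yaw -0.009411453205117904 0.1154339267657268
[[-0.966  0.257  0.   ]
 [ 0.257  0.966  0.   ]
 [ 0.     0.    -1.   ]]
tool delta [-528.40673048 -157.22602878   93.69843817]
[489.6 236.6]
[456.9 238.4]
[423.7 240.5]
```

Call:
apply_moves:
  deltas: [46,-130,-40,0,-4,46,-260,-78,0,-8,46,-400,-120,0,-12,46,-528,-157,0,-14.3,46,-528,-157,0,-14.3,46,-528,-157,0,-14.3,46,-528,-157,0,-14.3,46,-528,-157,0,-14.3,46,-528,-157,0,-14.3,46,-528,-157,0,-14.3,46,-528,-157,0,-14.3,46,-528,-157,0,-14.3]
  squeeze: 50

```text
clock: 3.4
position: [0.5758, 0.2934, 0.2088]
ee_rot: [0.0, 0.005, 1.0, 0.0]
contact_force: [0.3, 1.6, 1.4]
width: 0.0461
gripper_force: 0.0
```

Call:
apply_moves:
  deltas: [46,0,0,0,0,46,0,0,0,0,46,0,0,0,0,46,0,0,0,0]

```text
clock: 3.73
position: [0.5731, 0.2956, 0.2087]
ee_rot: [-0.0, 0.005, 1.0, 0.0]
contact_force: [-0.5, 0.8, 0.1]
width: 0.046
gripper_force: 0.0
```

Call:
apply_moves:
  deltas: [46,-30,-18,0,0,46,-45,-27,20,0,46,-45,-27,45,0,46,-45,-27,45,0,46,-45,-27,45,0]

```text
clock: 4.15
position: [0.6167, 0.2682, 0.1627]
ee_rot: [-0.002, 0.004, 1.0, -0.0]
contact_force: [0.5, 0.2, 0.3]
width: 0.0457
gripper_force: 0.0
```

Run:
```python
from h import *
st=get_state();print(st["position"].round(4) if hasattr(st["position"],"round") else st["position"])
s=get_image("scene")
x0,y0=380,150
cv2.imwrite("pics/s1.png",cv2.resize(s["frame"][y0:y0+160,x0:x0+160],None,fx=3.75,fy=3.75,interpolation=cv2.INTER_CUBIC)[:,:,::-1])
P=np.array(st["position"]);print("tip proj",proj(s,P+[0,0,-.017]),"rod top", proj(s,[.618,.268,.115]))
```

```text
[0.6167 0.2682 0.1627]
tip proj [459.97676009 225.51204925] rod top [456.88203428 238.44750478]
```

View pics/s1.png

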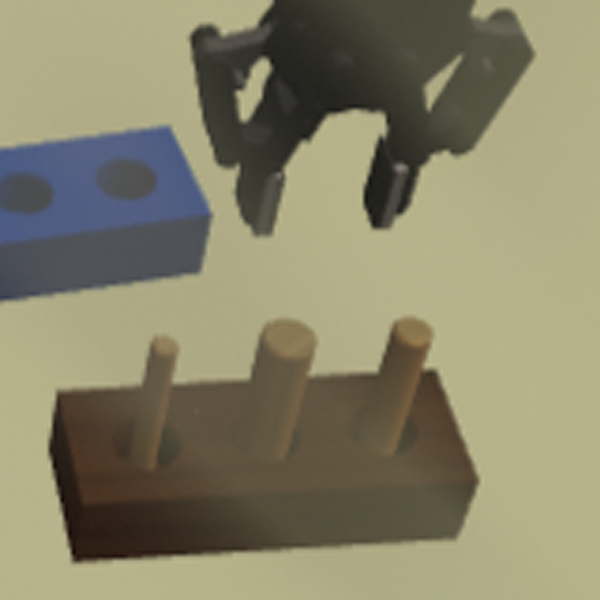

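Run:
```python
from h import *
s=get_image("scene");t=get_image("top")
g=s["frame"].astype(int).sum(2)
for r in (198,203,207,210): print(r,[(c,int(g[r,c])) for c in range(440,494)if g[r,c]<380])
for z in (.15,.16,.17):
  for dx in(-.011,.011):
    print(z,dx,[proj(s,[.6167+dx,.2682+dy,z]).round(1).tolist() for dy in (-.0375,-.023,0,.023,.0375)])
for q in("rod_middle_mid","rod_thick","rod_thin","plate_hole1"):
  print(q,[(d["point"],d["score"]) for d in place_of(q,s)[:2]])
```

```text
198 [(443, 363), (444, 177), (445, 178), (446, 170), (447, 169), (448, 166), (449, 164), (450, 165), (451, 195), (452, 225), (453, 231), (454, 222), (455, 216), (456, 373), (478, 204), (479, 91), (480, 94), (481, 96), (482, 100), (483, 100), (484, 109), (485, 162), (486, 219), (487, 215), (488, 178), (489, 118), (490, 137), (491, 284)]
203 [(444, 202), (445, 183), (446, 183), (447, 180), (448, 178), (449, 180), (450, 209), (451, 237), (452, 238), (453, 228), (454, 231), (477, 259), (478, 99), (479, 99), (480, 95), (481, 95), (482, 95), (483, 127), (484, 206), (485, 214), (486, 204), (487, 134), (488, 115), (489, 208)]
207 [(445, 216), (446, 190), (447, 187), (448, 189), (449, 213), (450, 242), (451, 245), (452, 235), (453, 232), (479, 104), (480, 102), (481, 98), (482, 130), (483, 209), (484, 215), (485, 270)]
210 [(447, 319), (448, 225), (449, 235), (450, 251), (451, 241), (452, 241), (453, 376), (480, 314), (481, 249), (482, 288), (483, 300)]
0.15 -0.011 [[437.0, 220.5], [445.5, 220.0], [458.8, 219.1], [472.1, 218.3], [480.5, 217.7]]
0.15 0.011 [[440.0, 229.8], [448.6, 229.3], [462.1, 228.4], [475.6, 227.5], [484.1, 227.0]]
0.16 -0.011 [[437.9, 216.3], [446.4, 215.8], [459.9, 214.9], [473.3, 214.1], [481.7, 213.5]]
0.16 0.011 [[441.0, 225.6], [449.6, 225.1], [463.2, 224.2], [476.8, 223.3], [485.4, 222.8]]
0.17 -0.011 [[438.8, 212.1], [447.4, 211.5], [460.9, 210.7], [474.4, 209.8], [482.9, 209.3]]
0.17 0.011 [[441.9, 221.4], [450.6, 220.8], [464.3, 220.0], [478.1, 219.1], [486.7, 218.5]]
rod_middle_mid [([483.1, 256.1], 0.85)]
rod_thick [([447.7, 277.9], 0.82)]
rod_thin [([414.0, 277.1], 0.79), ([187.3, 274.2], 0.2)]
plate_hole1 [([171.1, 220.8], 0.83), ([280.1, 209.1], 0.49)]
```

Run:
```python
from h import *
t=get_image("top");print(get_state()["position"])
cv2.imwrite("pics/t1.png",cv2.resize(t["frame"][150:290,60:240],None,fx=4,fy=4,interpolation=cv2.INTER_CUBIC)[:,:,::-1])
for z in (.145,.155,.165,.18,.2):
    print(z,[((proj(t,[.6167+dx,.2682+dy,z])-[60,150])*4).round(0).tolist() for dx,dy in ((0,0),(.011,-.023),(-.011,-.023),(.011,-.0375),(-.011,-.0375))])
```

```text
[0.61912147 0.26782176 0.16483268]
0.145 [[364.0, 285.0], [420.0, 256.0], [421.0, 310.0], [456.0, 255.0], [456.0, 309.0]]
0.155 [[356.0, 282.0], [413.0, 253.0], [413.0, 307.0], [449.0, 252.0], [449.0, 306.0]]
0.165 [[347.0, 279.0], [405.0, 249.0], [406.0, 305.0], [442.0, 248.0], [442.0, 304.0]]
0.18 [[335.0, 274.0], [394.0, 244.0], [394.0, 300.0], [431.0, 243.0], [431.0, 299.0]]
0.2 [[317.0, 267.0], [378.0, 236.0], [378.0, 294.0], [416.0, 235.0], [416.0, 293.0]]
```

View pics/t1.png

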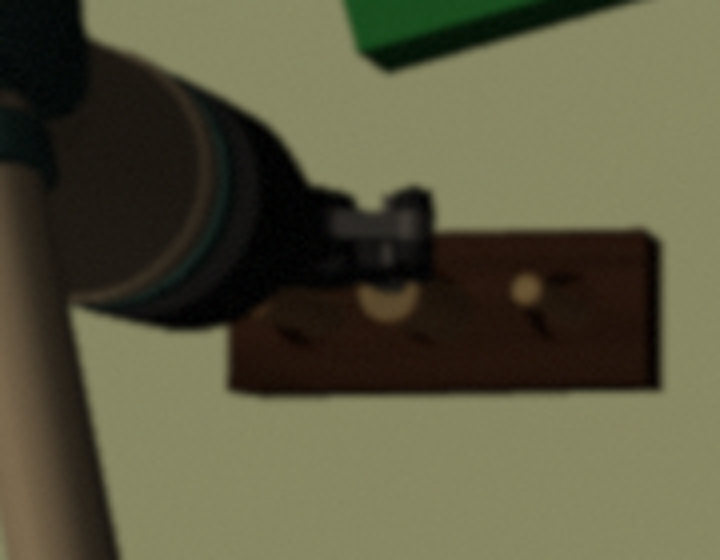

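The top crop shows the gripper over the thick rod, with its fingers spanning columns 385–430, and it looks a bit higher than the nominal tip position. I'll descend part way and check again.

Call:
apply_moves:
  deltas: [46,0,0,20,0,46,0,0,45,0,46,0,0,60,0,46,0,0,60,0,46,0,0,60,0]

```text
clock: 4.97
position: [0.6186, 0.2673, 0.1033]
ee_rot: [-0.001, 0.005, 1.0, -0.0]
contact_force: [0.6, 0.3, 0.3]
width: 0.0457
gripper_force: 0.0
```

Run:
```python
from h import *
s=get_image("scene");print(get_state()["position"])
x0,y0=380,150
cv2.imwrite("pics/s2.png",cv2.resize(s["frame"][y0:y0+160,x0:x0+160],None,fx=3.75,fy=3.75,interpolation=cv2.INTER_CUBIC)[:,:,::-1])
```

```text
[0.61955473 0.26757911 0.10452441]
```

View pics/s2.png

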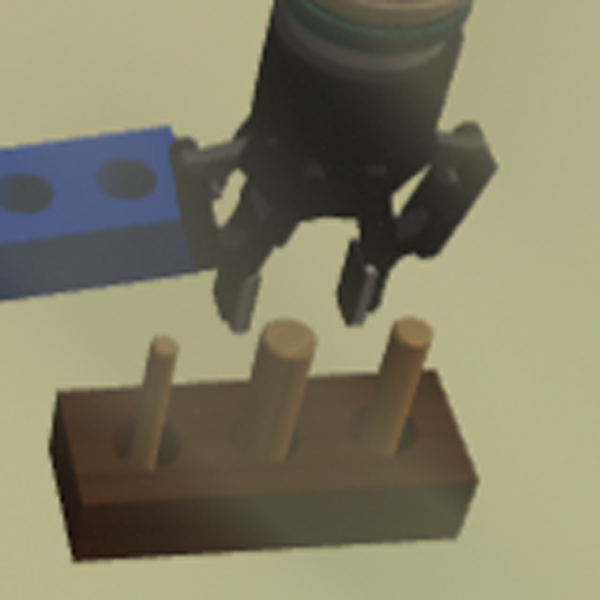

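The crop shows the finger ends at about zoomed row 328, level with the rod top at row 340, and centred on the rod. The fingers look higher than the nominal tip. I'll descend to the nominal grasp height and close to test it.

Call:
apply_moves:
  deltas: [46,0,0,12,0,46,0,0,23,0,46,0,0,23,0,46,0,0,23,0]

```text
clock: 5.35
position: [0.6183, 0.2672, 0.0798]
ee_rot: [-0.001, 0.005, 1.0, -0.0]
contact_force: [1.1, 0.2, -0.3]
width: 0.0458
gripper_force: 0.0
```

Run:
```python
from h import *
s=get_image("scene");t=get_image("top");print(get_state()["position"])
x0,y0=400,170
a=cv2.resize(s["frame"][y0:y0+130,x0:x0+120],None,fx=3.3,fy=3.3,interpolation=cv2.INTER_CUBIC)
b=cv2.resize(t["frame"][150:280,100:220],None,fx=3.3,fy=3.3,interpolation=cv2.INTER_CUBIC)
cv2.imwrite("pics/s3.png",np.clip(np.hstack([a,b])[:,:,::-1].astype(float)*1.6,0,255))
```

```text
[0.61912873 0.26745272 0.0808182 ][ WARN:0@0.319] global loadsave.cpp:1063 imwrite_ Unsupported depth image for selected encoder is fallbacked to CV_8U.
```

View pics/s3.png

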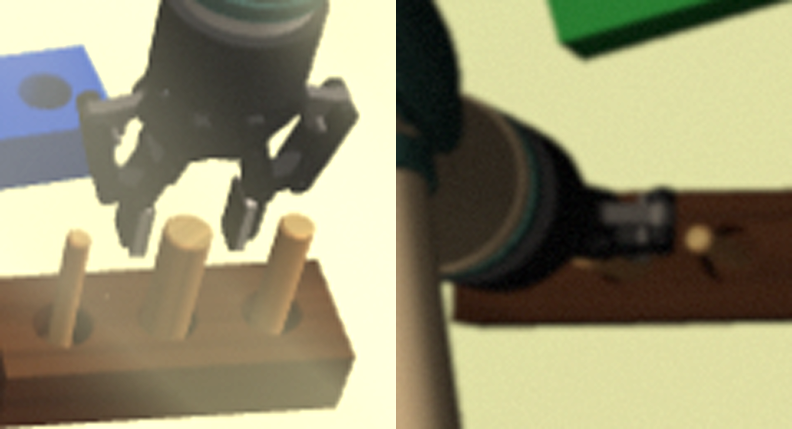

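The left crop shows the fingers straddling the thick rod near its top, with tips at row 250 and rod top at row 235. The right crop shows the hand over the rod in line with the rack. I'll close gently as a test.

Call:
apply_moves:
  deltas: [24,0,0,0,0,24,0,0,0,0,24,0,0,0,0,24,0,0,0,0,24,0,0,0,0,24,0,0,0,0]
  squeeze: 20

```text
clock: 5.95
position: [0.6194, 0.2675, 0.0813]
ee_rot: [0.001, 0.005, 1.0, 0.0]
contact_force: [-0.6, -0.3, 3.5]
width: 0.0248
gripper_force: 19.8
```

Call:
apply_moves:
  deltas: [20,0,0,0,0,20,0,0,0,0,20,0,0,0,0]
  squeeze: 45

```text
clock: 6.2
position: [0.6195, 0.2676, 0.0814]
ee_rot: [0.001, 0.005, 1.0, 0.0]
contact_force: [0.5, 0.3, 4.9]
width: 0.0235
gripper_force: 44.0
```

Call:
apply_moves:
  deltas: [20,0,0,-5,0,20,0,0,-10,0,20,0,0,-10,0,20,0,0,-10,0]

```text
clock: 6.53
position: [0.619, 0.2674, 0.0908]
ee_rot: [0.0, 0.005, 1.0, 0.0]
contact_force: [-0.3, 0.0, -0.4]
width: 0.0237
gripper_force: 44.2
```

Run:
```python
from h import *
s=get_image("scene");t=get_image("top");print(get_state()["position"],get_state()["width"],get_state()["contact_force"])
f=s["frame"].astype(float);cv2.imwrite("pics/s4.png",cv2.resize(s["frame"],None,fx=1,fy=1)[:,:,::-1])
a=place_of("rod_thick",s);print([(d["point"],d["score"]) for d in a[:2]],atz(s,a[0]["point"],.025),atz(s,a[0]["point"],.015))
print([(d["point"],d["score"]) for d in find_in("rod_thick",s)[:2]])
```

```text
[0.61871333 0.26730978 0.09035637] 0.02368938061477676 [ 0.00110469  0.48956134 -0.25976078]
[([448.8, 272.8], 0.91), ([308.0, 279.1], 0.46)] [0.62051224 0.26831056 0.025     ] [0.61253848 0.27194781 0.015     ]
[([453.5, 254.9], 0.97)]
```

Run:
```python
from h import *
f=cv2.imread("pics/s4.png");s=get_image("scene")
x0,y0,k=400,170,6
a=cv2.resize(s["frame"][y0:y0+100,x0:x0+125],None,fx=k,fy=k,interpolation=cv2.INTER_CUBIC)[:,:,::-1]
a=np.clip(a.astype(float)*1.7,0,255).astype(np.uint8).copy()
P=np.array([.6187,.2673,.0904])
for X,c in [(P,(0,0,255)),(P+[.011,-.013,-.017],(255,0,0)),(P+[.011,.013,-.017],(255,0,0)),(P+[.013,0,-.0655],(0,255,0)),(P+[0,0,.0345],(255,0,255))]:
    u=(proj(s,X)-[x0,y0]+.5)*k; cv2.circle(a,tuple(int(v) for v in u),4,c,-1)
cv2.imwrite("pics/s5.png",a)
```

View pics/s5.png

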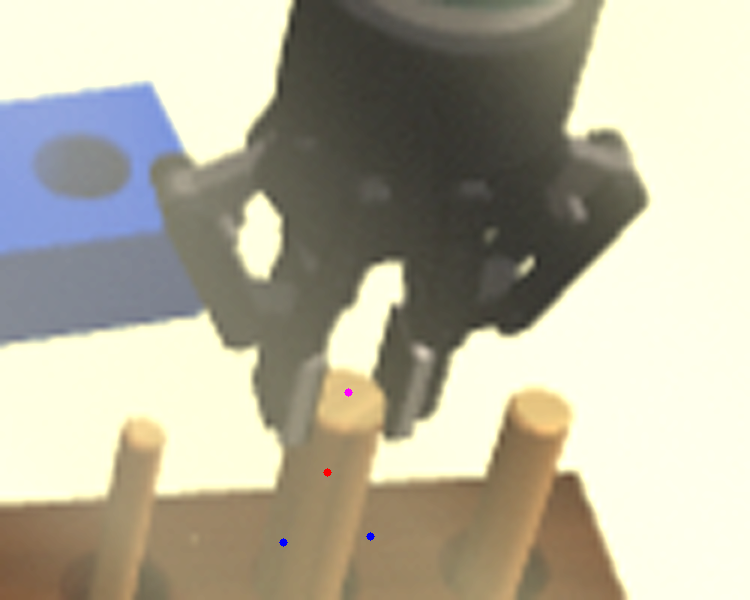

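The marked crop shows my predicted rod top matching the picture, but the pads sit only on the rod's top end, at rows 360–440. The fingertips are clearly higher than the blue nominal tip marks at row 540. I'll set the rod down and feel downwards for the real tip height.

Call:
apply_moves:
  deltas: [20,0,0,6,0,20,0,0,9,0,20,0,0,9,0,46,0,0,9,0,46,0,0,9,0,46,0,0,9,0,46,0,0,14,0,46,0,0,20,0,46,0,0,24,0,46,0,0,24,0]

```text
clock: 7.62
position: [0.6179, 0.267, 0.065]
ee_rot: [-0.001, 0.005, 1.0, -0.0]
contact_force: [-1.0, -0.0, 0.9]
width: 0.0457
gripper_force: 0.0
```

Call:
apply_moves:
  deltas: [46,0,0,3,0,46,0,0,3,0,46,0,0,3,0]

```text
clock: 7.87
position: [0.6189, 0.2674, 0.0635]
ee_rot: [-0.0, 0.005, 1.0, -0.0]
contact_force: [0.2, 0.0, -0.1]
width: 0.046
gripper_force: 0.0
```

Call:
apply_moves:
  deltas: [46,0,0,2,0,46,0,0,2,0,46,0,0,2,0]

```text
clock: 8.12
position: [0.619, 0.2674, 0.0617]
ee_rot: [0.0, 0.005, 1.0, 0.0]
contact_force: [-0.2, -0.7, -0.1]
width: 0.0462
gripper_force: 0.0
```

Call:
apply_moves:
  deltas: [46,0,0,4,0,46,0,0,4,0,46,0,0,4,0]

```text
clock: 8.37
position: [0.6187, 0.2673, 0.0574]
ee_rot: [-0.0, 0.005, 1.0, -0.0]
contact_force: [0.2, -0.0, 0.6]
width: 0.0461
gripper_force: 0.0
```

Call:
apply_moves:
  deltas: [46,0,0,3,0,46,0,0,3,0,46,0,0,3,0]

```text
clock: 8.62
position: [0.6188, 0.2674, 0.0544]
ee_rot: [-0.0, 0.005, 1.0, -0.0]
contact_force: [-0.0, 0.7, -0.0]
width: 0.0462
gripper_force: 0.0
```

Call:
apply_moves:
  deltas: [46,0,0,3,0,46,0,0,3,0,46,0,0,3,0]

```text
clock: 8.87
position: [0.6188, 0.2674, 0.0515]
ee_rot: [-0.0, 0.005, 1.0, -0.0]
contact_force: [0.2, 0.4, 0.7]
width: 0.046
gripper_force: 0.0
```

Run:
```python
from h import *
s=get_image("scene")
for uv in [(400+295/6,170+442/6),(400+400/6,170+438/6)]:
    o,d=ray(s,uv)
    for x in (.619,.630): print(uv,x,(o+d*(x-o[0])/d[0]).round(4))
g=s["frame"].astype(int).sum(2)
for r in range(240,272,3): print(r,[c for c in range(435,490) if g[r,c]<270])
```

```text
(449.1666666666667, 243.66666666666669) 0.619 [0.619  0.2561 0.1039]
(449.1666666666667, 243.66666666666669) 0.63 [0.63   0.2513 0.1163]
(466.6666666666667, 243.0) 0.619 [0.619  0.2873 0.1026]
(466.6666666666667, 243.0) 0.63 [0.63   0.282  0.1151]
240 [435, 436, 437, 438, 439, 440, 441, 442, 443, 444, 445, 449, 467, 468, 469, 470, 471, 472, 473, 474, 475, 476, 477, 478, 479, 484, 485, 486, 487, 488]
243 [435, 436, 437, 438, 439, 440, 441, 442, 443, 448, 449, 450, 451, 452, 466, 467, 468, 469, 470, 471, 474, 475, 476, 477, 483, 484, 485, 486, 487, 488, 489]
246 [435, 436, 437, 438, 439, 440, 441, 442, 443, 448, 449, 450, 451, 452, 453, 454, 455, 456, 457, 458, 459, 460, 461, 465, 466, 467, 468, 469, 470, 471, 472, 473, 474, 475, 482, 483, 484, 485, 486, 487, 488, 489]
249 [435, 436, 437, 438, 439, 440, 441, 442, 447, 448, 449, 450, 451, 452, 453, 454, 455, 456, 457, 458, 459, 460, 464, 465, 466, 467, 468, 469, 470, 471, 472, 473, 474, 475, 481, 482, 483, 484, 485, 486, 487, 488, 489]
252 [435, 436, 437, 438, 439, 440, 441, 442, 443, 444, 445, 446, 447, 448, 449, 450, 451, 452, 453, 45
[... 1137 characters left out ...]
 458, 459, 460, 461, 462, 463, 464, 465, 466, 467, 468, 469, 470, 471, 472, 473, 474, 475, 476, 477, 478, 479, 480, 481, 482, 483, 484, 485, 486, 487, 488, 489]
267 [435, 436, 437, 438, 439, 440, 441, 442, 443, 444, 445, 446, 447, 448, 449, 450, 451, 452, 453, 454, 455, 456, 457, 458, 459, 460, 461, 462, 463, 464, 465, 466, 467, 468, 469, 470, 471, 472, 473, 474, 475, 476, 477, 478, 479, 480, 481, 482, 483, 486, 487, 488, 489]
270 [435, 436, 437, 438, 439, 440, 441, 442, 443, 444, 445, 446, 447, 448, 449, 450, 451, 452, 453, 454, 455, 456, 457, 458, 459, 460, 461, 462, 463, 464, 465, 466, 467, 468, 469, 470, 471, 472, 473, 474, 475, 476, 477, 478, 479, 480, 481, 482, 485, 486, 487, 488, 489]
```

The tips did not touch anything, so they really are about 35 mm higher than nominal, with the closed tip at about TCP z + 18 mm. I'll re-grip lower, lift until the foot is about 12 mm deep in the pocket, then lean the rod against the pocket rim so that it pivots in the pads.

Call:
apply_moves:
  deltas: [46,0,0,5,0,46,0,0,5,0,15,0,0,5,0,15,0,0,5,0,15,0,0,5,0,15,0,0,5,0,15,0,0,5,0]
  squeeze: 30

```text
clock: 9.5
position: [0.619, 0.2674, 0.0468]
ee_rot: [0.0, 0.005, 1.0, 0.0]
contact_force: [0.3, 0.1, 0.1]
width: 0.0253
gripper_force: 29.4
```

Call:
apply_moves:
  deltas: [15,0,0,-6,0,15,0,0,-12,0,15,0,0,-18,0,15,0,0,-18,0,15,0,0,-18,0]

```text
clock: 9.92
position: [0.6196, 0.2676, 0.0657]
ee_rot: [0.001, 0.005, 1.0, 0.0]
contact_force: [0.1, -0.1, 0.2]
width: 0.0253
gripper_force: 29.5
```

Run:
```python
from h import *
s=get_image("scene");st=get_state();print(st["position"],st["width"],st["gripper_force"],st["contact_force"])
a=place_of("rod_thick",s);print(a[0],atz(s,a[0]["point"],.033),aty(s,a[0]["point"],st["position"][1]))
g=s["frame"].astype(int).sum(2)
```

```text
[0.61914442 0.26746964 0.06519831] 0.025263148595379502 29.45208415389061 [ 0.15481097 -0.37335652 -0.21923422]
{'point': [450.5, 270.6], 'score': 0.94} [0.62205037 0.26974364 0.033     ] [0.62700017 0.26746964 0.03916174]
```

Call:
apply_moves:
  deltas: [15,4,0,0,0,15,8,0,-1,0,15,12,0,-2,0,15,16,0,-2,0,15,20,0,-3,0,15,24,0,-4,0,15,28,0,-5,0,15,30,0,-5,0,15,30,0,-5,0]

```text
clock: 10.77
position: [0.5914, 0.2683, 0.0707]
ee_rot: [0.003, 0.005, 1.0, 0.001]
contact_force: [4.3, 0.5, -1.2]
width: 0.0251
gripper_force: 29.9
```

```bash
cat > ang.py <<'E'
from h import *
import sys
def ang(q,off=.037):
    s=get_image("scene");st=get_state();P=np.array(st["position"]);M=rot(st["ee_rot"])
    print(P.round(4),st["width"],st["gripper_force"],np.round(st["contact_force"],1))
    for d in place_of(q,s)[:2]:
        o,r=ray(s,d["point"]); n=M[:,1]; X=o+r*((P-o)@n)/(r@n)   # plane through TCP normal to tool y
        G=P+[0,0,off]; v=X-G; xx=-M[:,0]
        print(q,d["point"],round(d["score"],2),X.round(4),"tilt",np.arctan2(v@xx,-v[2]).round(3),"len",np.linalg.norm(v).round(4))
    # ends via tilt fit
    return s,P,M
if __name__=="__main__": ang(sys.argv[1])
E
python3 ang.py rod_thick
```

```text
[0.5914 0.2683 0.0707] 0.02515169198558994 29.876046278513968 [ 5.4 -0.3  0.7]
rod_thick [450.4, 265.3] 0.72 [0.6197 0.2681 0.0453] tilt 0.421 len 0.0685
rod_thick [173.4, 227.6] 0.38 [2.3387 0.2482 1.9169] tilt 2.37 len 2.5153
```

Call:
apply_moves:
  deltas: [15,2,0,0,0,15,2,0,0,0,15,3,0,-10,0,15,3,0,-40,0,15,3,0,-80,0,15,3,0,-120,0,15,3,0,-160,0,15,3,0,-200,0,15,3,0,-215,0,15,3,0,-215,0]
  squeeze: 60

```text
clock: 11.7
position: [0.5866, 0.2683, 0.2902]
ee_rot: [0.003, 0.005, 1.0, 0.001]
contact_force: [-0.2, 0.9, -0.4]
width: 0.0242
gripper_force: 59.3
```

Call:
apply_moves:
  deltas: [15,6,-40,0,1,15,12,-80,0,2,15,18,-120,0,3,15,24,-160,0,4,15,30,-200,0,5,15,35,-240,0,6,15,40,-280,0,7,15,45,-320,0,8,15,50,-360,0,9,15,55,-400,0,10,15,58,-440,0,11,15,62,-480,0,12.4]

```text
clock: 12.7
position: [0.5168, -0.2122, 0.2828]
ee_rot: [-0.002, 0.114, 0.994, 0.001]
contact_force: [0.7, 0.2, 1.0]
width: 0.0248
gripper_force: 59.2
```

Call:
apply_moves:
  deltas: [15,0,0,0,0,15,0,0,0,0,15,0,0,0,0]

```text
clock: 12.95
position: [0.5178, -0.2106, 0.2831]
ee_rot: [-0.002, 0.113, 0.994, 0.001]
contact_force: [-0.3, 0.7, 0.2]
width: 0.0247
gripper_force: 59.3
```

```bash
python3 ang.py rod_thick
```

```text
[ 0.5182 -0.2101  0.2835] 0.024421834597723204 59.34350620955229 [-0.7  0.2  0.6]
rod_thick [161.0, 163.0] 0.77 [ 0.5459 -0.2164  0.2593] tilt 0.437 len 0.0675
rod_thick [478.3, 273.5] 0.71 [ 2.4191 -0.6511  2.2946] tilt 2.364 len 2.7758
```

Call:
apply_moves:
  deltas: [15,-1,0,35,0,15,-2,-1,70,0,15,-3,-1,101,0,15,-3,-1,101,0,15,-3,-1,101,0]

```text
clock: 13.47
position: [0.5209, -0.2113, 0.1826]
ee_rot: [-0.002, 0.112, 0.994, 0.001]
contact_force: [0.2, -0.1, 0.4]
width: 0.0247
gripper_force: 59.3
```

Run:
```python
from ang import *
s,P,M=ang("rod_thick")
k=5;x0,y0=110,160
a=cv2.resize(s["frame"][y0:y0+110,x0:x0+150],None,fx=k,fy=k,interpolation=cv2.INTER_CUBIC)[:,:,::-1].copy()
for X,c in [([.557,-.220,.14],(0,0,255)),([.5485,-.2181,.158],(0,255,0))]:
    u=(proj(s,X)-[x0,y0]+.5)*k; cv2.circle(a,tuple(int(v) for v in u),3,c,-1)
cv2.imwrite("pics/g1.png",a)
print([(d["point"],d["score"],atz(s,d["point"],.14)) for d in place_of("plate_hole1",s)[:2]])
```

```text
[ 0.5224 -0.2124  0.1846] 0.024331523676740966 59.324182849377394 [ 0.5 -0.2  0.1]
rod_thick [168.5, 211.3] 0.86 [ 0.5597 -0.2209  0.1661] tilt 0.603 len 0.0674
[([171.2, 220.2], 0.81, array([ 0.55491581, -0.22156562,  0.14      ]))]
```

View pics/g1.png

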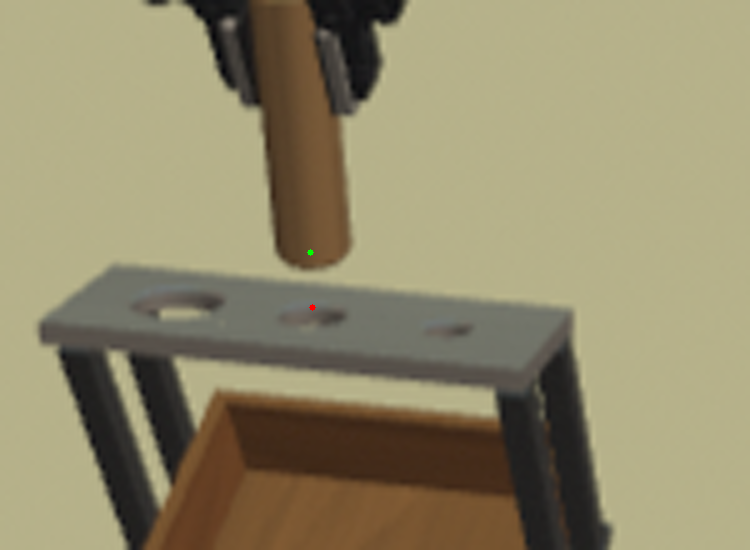

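The crop shows the foot centre at about (313,258), 20 mm in front of the middle hole, whose mouth is at (312,317). They are nearly in line along the rod axis, with a correction of about +2 mm in x and −1 mm in y. I'll press along the axis.

Call:
apply_moves:
  deltas: [15,-4,0,5,0,15,-7,-0.5,10,0,15,-9,-0.5,14,0,15,-9,-0.5,14.4,0,15,-9,-0.5,14.4,0]

```text
clock: 14.03
position: [0.5303, -0.2158, 0.1688]
ee_rot: [-0.0, 0.113, 0.994, 0.0]
contact_force: [0.2, 0.4, -1.0]
width: 0.0246
gripper_force: 59.3
```

Call:
apply_moves:
  deltas: [15,-0.9,0,1.8,0,15,-1.7,0,3.6,0,15,-1.7,0,3.6,0,15,-1.7,0,3.6,0]

```text
clock: 14.37
position: [0.5316, -0.2162, 0.1671]
ee_rot: [-0.0, 0.113, 0.994, -0.0]
contact_force: [-2.7, 0.5, 7.2]
width: 0.0245
gripper_force: 60.2
```

Call:
apply_moves:
  deltas: [15,-0.9,0,1.8,0,15,-0.9,0,1.8,0,15,-0.9,0,1.8,0,15,-0.9,0,1.8,0]

```text
clock: 14.7
position: [0.5317, -0.2162, 0.1669]
ee_rot: [-0.0, 0.113, 0.994, -0.0]
contact_force: [-5.8, 3.3, 15.5]
width: 0.0245
gripper_force: 61.0
```

Run:
```python
from ang import *
for i in range(2):
    s,P,M=ang("rod_thick")
    for q in("plate_hole1","plate"): print(q,[(d["point"],round(d["score"],2),atz(s,d["point"],.14).round(4)) for d in place_of(q,s)[:1]])
k=1
print(proj(s,[.559,-.2205,.14]))
t=get_image("top")
for q in("rod_thick","plate_hole1"): print("top",q,[(d["point"],round(d["score"],2),atz(t,d["point"],.14).round(4)) for d in place_of(q,t)[:1]])
```

```text
[ 0.5318 -0.2162  0.1669] 0.02464237760104492 60.98031051456928 [-6.4  1.9 15.5]
rod_thick [171.0, 222.9] 0.62 [ 0.558  -0.2223  0.1365] tilt 0.381 len 0.0725
plate_hole1 [([172.8, 220.4], 0.67, array([ 0.5557, -0.2188,  0.14  ]))]
plate [([479.0, 272.7], 0.66, array([0.7162, 0.274 , 0.14  ]))]
[ 0.5318 -0.2162  0.1668] 0.02436079783415185 60.98023233935237 [-6.4  2.4 14.7]
rod_thick [170.7, 221.5] 0.61 [ 0.5578 -0.2222  0.1398] tilt 0.395 len 0.0694
rod_thick [449.4, 282.7] 0.26 [ 2.7857 -0.7335  2.8088] tilt 2.416 len 3.4833
plate_hole1 [([172.7, 222.4], 0.9, array([ 0.5605, -0.2185,  0.14  ]))]
plate [([170.4, 226.1], 0.75, array([ 0.5692, -0.2217,  0.14  ]))]
[171.62471956 221.84030023]
top rod_thick [([453.1, 250.7], 0.44, array([ 0.5557, -0.2215,  0.14  ]))]
top plate_hole1 [([452.0, 251.1], 0.66, array([ 0.5551, -0.2197,  0.14  ]))]
```

Call:
apply_moves:
  deltas: [15,1.3,0,-2.7,0,15,1.3,2,-2.7,0,15,0,2,0,0,15,0,2,0,0,15,0,2,0,0,15,0,2,0,0]

```text
clock: 15.75
position: [0.533, -0.2142, 0.1663]
ee_rot: [0.0, 0.113, 0.994, -0.0]
contact_force: [-6.0, 2.4, 16.0]
width: 0.0246
gripper_force: 61.0
```

Run:
```python
from ang import *
s,P,M=ang("rod_thick")
t=get_image("top")
for p in(s,t):
  for q in("rod_thick","plate_hole1"): print(q,[(d["point"],round(d["score"],2),atz(p,d["point"],.14).round(4)) for d in place_of(q,p)[:1]])
```

```text
[ 0.533  -0.2142  0.1663] 0.024676165354748567 61.01934067904949 [-5.7  2.7 15.4]
rod_thick [173.7, 223.3] 0.84 [ 0.5537 -0.219   0.1309] tilt 0.285 len 0.0755
rod_thick [([173.7, 223.3], 0.84, array([ 0.5629, -0.2166,  0.14  ]))]
plate_hole1 [([170.4, 222.6], 0.65, array([ 0.5607, -0.2224,  0.14  ]))]
rod_thick []
plate_hole1 [([450.3, 250.6], 0.59, array([ 0.556, -0.217,  0.14 ]))]
```

Call:
apply_moves:
  deltas: [15,1.3,0,-2.7,0,15,1.3,1.5,-2.7,0,15,0,1.5,0,0,15,0,1.5,0,0,15,0,1.5,0,0,15,0,1.5,0,0]

```text
clock: 16.6
position: [0.5332, -0.213, 0.166]
ee_rot: [-0.0, 0.113, 0.994, -0.0]
contact_force: [-5.1, 2.1, 15.7]
width: 0.0247
gripper_force: 61.0
```

Call:
apply_moves:
  deltas: [15,1.3,0,-2.7,0,15,-0.5,-1,-3.6,0,15,-1.8,-1,-0.9,0,15,-1.8,-1,-0.9,0,15,-1.8,-1,-0.9,0,15,-1.8,-1,-0.9,0]

```text
clock: 17.1
position: [0.5344, -0.2137, 0.1665]
ee_rot: [-0.001, 0.113, 0.994, 0.0]
contact_force: [-6.3, 2.5, 15.2]
width: 0.0245
gripper_force: 61.0
```

Call:
apply_moves:
  deltas: [15,3,0,-6,0,15,7,0,-15,0,15,7,0,-50,0,15,7,0,-90,0,15,7,0,-118,0,15,7,0,-118,0]

```text
clock: 17.6
position: [0.5317, -0.2145, 0.2894]
ee_rot: [0.006, 0.113, 0.994, -0.002]
contact_force: [0.5, -0.5, 0.2]
width: 0.0246
gripper_force: 59.4
```

Call:
apply_moves:
  deltas: [15,4,40,0,-1,15,8,80,0,-2,15,11,120,0,-3,15,15,160,0,-4,15,18,200,0,-5,15,21,240,0,-6,15,25,280,0,-7,15,28,320,0,-8,15,31,360,0,-9,15,35,400,0,-10,15,38,441,0,-11.5,15,42,482,0,-12.4]

```text
clock: 18.6
position: [0.5959, 0.2684, 0.2818]
ee_rot: [-0.0, 0.005, 1.0, -0.0]
contact_force: [1.3, -0.2, 0.1]
width: 0.0245
gripper_force: 59.3
```

Call:
apply_moves:
  deltas: [15,0,0,0,0,15,0,0,0,0,15,0,0,0,0]

```text
clock: 18.85
position: [0.5956, 0.2661, 0.2816]
ee_rot: [-0.001, 0.005, 1.0, -0.001]
contact_force: [-1.1, -0.5, 0.2]
width: 0.0249
gripper_force: 59.4
```

```bash
python3 ang.py rod_thick
```

```text
[0.5957 0.2654 0.2821] 0.02442648220213145 59.387491308152676 [0.3 0.8 1. ]
rod_thick [471.0, 181.0] 0.83 [0.6221 0.2651 0.2504] tilt 0.367 len 0.0736
```

Call:
apply_moves:
  deltas: [15,0,2,40,0,15,0,2,80,0,15,0,2,120,0,15,0,2,160,0,15,0,2,190,0,15,0,2,200,0,15,0,2,205,0,15,0,2,205,0,15,0,2,205,0]

```text
clock: 19.7
position: [0.5977, 0.2683, 0.0801]
ee_rot: [0.002, 0.006, 1.0, 0.001]
contact_force: [0.1, 0.6, -0.6]
width: 0.0248
gripper_force: 59.4
```

```bash
python3 ang.py rod_thick
```

```text
[0.5979 0.2686 0.0805] 0.02485493281937966 59.372916743159294 [ 1.  -0.4 -0.1]
rod_thick [450.3, 267.3] 0.86 [0.6206 0.2684 0.0408] tilt 0.284 len 0.08
```

Call:
apply_moves:
  deltas: [15,2,0,3,0,15,2,0,6,0,15,2,0,9,0,15,2,0,12,0,15,2,0,12,0,15,2,0,12,0]
  squeeze: 35

```text
clock: 20.3
position: [0.5941, 0.2684, 0.0656]
ee_rot: [0.0, 0.005, 1.0, 0.0]
contact_force: [1.3, 0.0, -0.2]
width: 0.0244
gripper_force: 59.4
```

Call:
apply_moves:
  deltas: [15,0,0,2,0,15,0,0,4,0,15,0,0,6,0,15,0,0,8,0,15,0,0,8,0]

```text
clock: 20.72
position: [0.5957, 0.2687, 0.0582]
ee_rot: [0.002, 0.005, 1.0, 0.0]
contact_force: [4.3, 0.5, 0.8]
width: 0.0248
gripper_force: 59.6
```

Call:
apply_moves:
  deltas: [16,-3,0,0,0,16,-6,0,0,0,16,-9,0,0,0,16,-12,0,0,0,16,-15,0,0,0,16,-15,0,0,0]
  squeeze: 35

```text
clock: 21.22
position: [0.6007, 0.2682, 0.0563]
ee_rot: [-0.009, 0.005, 1.0, -0.001]
contact_force: [-12.1, 0.8, 6.4]
width: 0.0246
gripper_force: 59.9
```

Call:
apply_moves:
  deltas: [16,-3,0,0,0,16,-6,0,0,0,16,-9,0,1,0,16,-12,0,2,0,16,-14,0,2,0,16,-14,0,2,0]

```text
clock: 21.72
position: [0.6142, 0.2681, 0.054]
ee_rot: [-0.009, 0.005, 1.0, -0.001]
contact_force: [-11.8, 2.3, 4.7]
width: 0.0249
gripper_force: 59.1
```

```bash
python3 ang.py rod_thick
```

```text
[0.6142 0.2681 0.054 ] 0.024565110994460845 59.084620513021946 [-11.5   2.1   4.9]
rod_thick [448.9, 275.6] 0.79 [0.6247 0.268  0.022 ] tilt 0.168 len 0.0698
rod_thick [185.3, 273.8] 0.5 [2.3524 0.2524 2.1195] tilt 2.444 len 2.6714
```

Call:
apply_moves:
  deltas: [16,-3,0,1,0,16,-6,0,2,0,16,-8,0,3,0,16,-8,0,4,0,16,-8,0,5,0,16,-8,0,5,0]

```text
clock: 22.32
position: [0.6226, 0.268, 0.0493]
ee_rot: [-0.009, 0.005, 1.0, -0.001]
contact_force: [-11.6, 1.4, 6.7]
width: 0.0248
gripper_force: 59.2
```

```bash
python3 ang.py rod_thick
```

```text
[0.6226 0.268  0.0494] 0.024768175143721784 59.21256177127361 [-10.8   0.9   6. ]
rod_thick [447.5, 276.6] 0.79 [0.6199 0.268  0.0132] tilt -0.02 len 0.0732
rod_thick [167.5, 221.1] 0.58 [2.3168 0.2526 1.8706] tilt 2.391 len 2.4605
```

Call:
apply_moves:
  deltas: [16,4,0,0,0,16,6,0,1,0,16,6,0,2,0,46,6,0,2,0,46,6,0,2,0,46,6,0,2,0,46,6,0,2,0,46,6,0,2,0]

```text
clock: 23.08
position: [0.6257, 0.268, 0.0489]
ee_rot: [0.001, 0.005, 1.0, 0.0]
contact_force: [-0.3, 0.4, 0.0]
width: 0.046
gripper_force: 0.0
```

Call:
apply_moves:
  deltas: [46,0,0,-20,0,46,0,0,-50,0,46,0,0,-85,0,46,0,0,-95,0,46,0,0,-95,0]

```text
clock: 23.5
position: [0.6277, 0.2689, 0.1482]
ee_rot: [0.004, 0.005, 1.0, 0.001]
contact_force: [-0.4, 0.2, 0.6]
width: 0.0459
gripper_force: 0.0
```

Run:
```python
from ang import *
s,P,M=ang("rod_thick"); t=get_image("top")
for p in (s,t):
  for q,z in (("rod_thick",.015),("rod_middle",.015),("rod_middle_mid",.065),("rod_thin",.015)):
    print(q,[(d["point"],round(d["score"],2),atz(p,d["point"],z).round(4)) for d in place_of(q,p)[:2]])
```

```text
[0.626  0.2683 0.1455] 0.04611140296358987 0.0 [ 0.2  0.3 -1.1]
rod_thick [445.2, 277.4] 0.74 [ 0.6094  0.2687 -0.002 ] tilt -0.094 len 0.1852
rod_thick [([445.2, 277.4], 0.74, array([0.6228, 0.2627, 0.015 ]))]
rod_middle []
rod_middle_mid [([484.2, 255.2], 0.64, array([0.6177, 0.3269, 0.065 ]))]
rod_thin [([416.6, 278.5], 0.69, array([0.6207, 0.2096, 0.015 ])), ([185.4, 272.3], 0.23, array([ 0.5684, -0.2171,  0.015 ]))]
rod_thick [([177.1, 227.1], 0.86, array([0.6213, 0.2608, 0.015 ]))]
rod_middle [([144.7, 230.8], 0.7, array([0.616 , 0.3217, 0.015 ]))]
rod_middle_mid [([134.6, 227.1], 0.58, array([0.6174, 0.323 , 0.065 ])), ([431.0, 250.0], 0.36, array([ 0.5622, -0.2037,  0.065 ]))]
rod_thin [([205.5, 228.0], 0.53, array([0.6182, 0.2074, 0.015 ])), ([172.4, 226.5], 0.15, array([0.6227, 0.2696, 0.015 ]))]
```

Call:
apply_moves:
  deltas: [38,4,28,0,0,38,8,57,0,0,38,8,57,0,0,38,8,57,0,0]

```text
clock: 24.38
position: [0.617, 0.3265, 0.1435]
ee_rot: [-0.0, 0.004, 1.0, -0.0]
contact_force: [1.1, -0.2, 0.2]
width: 0.0378
gripper_force: 0.0
```

Run:
```python
from ang import *
t=get_image("top");s=get_image("scene");print(get_state()["position"])
def blobs(p,x0,x1,y0,y1,thr):
    c=p["frame"][y0:y1,x0:x1].astype(int); return c
c=t["frame"][205:250,130:215].astype(int); m=((c.sum(2)>200)&(c[:,:,0]-c[:,:,2]>25)).astype(np.uint8)
n,l,st,ce=cv2.connectedComponentsWithStats(m)
print("top",[(st[i,4],st[i,:4].tolist(),(ce[i]+[130,205]).round(1).tolist()) for i in range(1,n) if st[i,4]>15])
c=s["frame"][225:280,400:500].astype(int); m=((c[:,:,0]>125)&(c[:,:,0]-c[:,:,2]>50)&(c[:,:,0]-c[:,:,1]>15)).astype(np.uint8)
n,l,st,ce=cv2.connectedComponentsWithStats(m)
print("scene",[(st[i,4],(st[i,:4]+[400,225,0,0]).tolist(),(ce[i]+[400,225]).round(1).tolist()) for i in range(1,n) if st[i,4]>15])
```

```text
[0.61734824 0.32474414 0.14359673]
top [(np.int32(275), [1, 0, 84, 4], [170.0, 206.2]), (np.int32(31), [22, 10, 8, 8], [155.2, 218.3]), (np.int32(19), [59, 15, 5, 5], [190.8, 221.8]), (np.int32(99), [9, 43, 76, 2], [182.5, 248.8])]
scene [(np.int32(48), [486, 235, 9, 7], [490.1, 238.1]), (np.int32(65), [452, 237, 12, 10], [457.8, 241.1])]
```

Call:
apply_moves:
  deltas: [38,-1,0.5,30,0,38,-1,0.5,60,0,38,-1,0.5,80,0,38,-1,0.5,86,0,38,-1,0.5,86,0,8,-1,0.5,86,0,8,-1,0.5,86,0,8,-1,0.5,86,0,8,-1,0.5,86,0,8,-1,0.5,86,0,8,-1,0.5,86,0]
  squeeze: 30

```text
clock: 25.4
position: [0.6195, 0.326, 0.0595]
ee_rot: [0.001, 0.005, 1.0, 0.001]
contact_force: [0.0, -0.8, 5.9]
width: 0.0177
gripper_force: 30.6
```

```bash
python3 ang.py rod_middle
```

```text
[0.6195 0.326  0.0595] 0.01793366859235685 30.653712207858916 [0.1 0.1 6.5]
rod_middle [477.6, 274.6] 0.69 [0.6177 0.3261 0.0102] tilt -0.024 len 0.0863
rod_middle [413.9, 279.0] 0.29 [ 0.2718  0.33   -0.4295] tilt -0.586 len 0.6305
```

Call:
apply_moves:
  deltas: [8,0,0,-6,0,8,0,0,-12,0,8,0,0,-18,0,8,0,0,-18,0]

```text
clock: 25.83
position: [0.6193, 0.3261, 0.0774]
ee_rot: [0.001, 0.005, 1.0, 0.001]
contact_force: [-0.7, -1.1, -0.1]
width: 0.0178
gripper_force: 30.1
```

Call:
apply_moves:
  deltas: [8,5,0,0,0,8,10,0,0,0,8,15,0,0,0,8,20,0,-1,0,8,25,0,-1,0,8,29,0,-1,0,8,33,0,-2,0,8,37,0,-2,0,8,41,0,-2,0,8,41,0,-2,0]

```text
clock: 26.67
position: [0.5765, 0.3261, 0.0782]
ee_rot: [-0.0, 0.005, 1.0, 0.0]
contact_force: [3.2, -1.4, 2.1]
width: 0.0184
gripper_force: 29.5
```

```bash
python3 ang.py rod_middle
```

```text
[0.5767 0.3261 0.0782] 0.01821186722993635 29.524062602325216 [ 3.1 -0.8  1.7]
rod_middle [478.8, 263.8] 0.76 [0.6103 0.3258 0.0326] tilt 0.387 len 0.0892
```

Call:
apply_moves:
  deltas: [8,0,0,-10,0,8,0,0,-45,0,8,0,0,-85,0,8,0,0,-125,0,8,0,0,-165,0,8,0,0,-200,0,8,0,0,-207,0,8,0,0,-207,0,8,4,-36,-207,1,8,8,-76,-207,2]
  squeeze: 50

```text
clock: 27.6
position: [0.5662, 0.251, 0.2816]
ee_rot: [-0.004, 0.021, 1.0, -0.0]
contact_force: [0.6, -1.0, 0.0]
width: 0.0176
gripper_force: 49.8
```

Call:
apply_moves:
  deltas: [8,4,-40,0,1,8,8,-80,0,2,8,12,-120,0,3,8,16,-160,0,4,8,20,-200,0,5,8,25,-240,0,6,8,29,-280,0,7,8,33,-320,0,8,8,37,-360,0,9,8,41,-400,0,10,8,45,-430,0,10.4,8,45,-440,0,10.4]

```text
clock: 28.6
position: [0.5008, -0.1904, 0.2819]
ee_rot: [-0.004, 0.115, 0.993, 0.0]
contact_force: [1.3, -0.1, -0.1]
width: 0.0179
gripper_force: 49.8
```

Call:
apply_moves:
  deltas: [8,0,0,0,0,8,0,0,0,0,8,0,0,0,0]

```text
clock: 28.85
position: [0.5034, -0.1854, 0.2838]
ee_rot: [-0.001, 0.112, 0.994, 0.001]
contact_force: [0.3, 1.4, -1.1]
width: 0.0173
gripper_force: 49.8
```

Run:
```python
from ang import *
s,P,M=ang("rod_middle");print(M.round(3))
print([(d["point"],round(d["score"],2)) for q in("rod_middle_mid",) for d in place_of(q,s)[:2]])
for th in(.4,.45,.5,.55):
    ax=np.array([-np.sin(th)*.975,np.sin(th)*.224,np.cos(th)]);F=P+[0,0,.0352]-.0797*ax
    print(th,F.round(4),proj(s,F).round(1),proj(s,F+.05*ax).round(1), "top end",proj(s,F+.1*ax).round(1))
t=get_image("top")
# wood-coloured rod top end in scene?
```

```text
[ 0.5037 -0.1853  0.2842] 0.01764042887947062 49.83612564494706 [ 0.2 -0.5 -0.1]
rod_middle [176.4, 167.4] 0.74 [ 0.5442 -0.1945  0.2472] tilt 0.513 len 0.0849
[[-0.975  0.223 -0.001]
 [ 0.223  0.975  0.002]
 [ 0.002  0.002 -1.   ]]
[([176.7, 138.6], 0.71)]
0.4 [ 0.534  -0.1923  0.246 ] [178.4 163.8] [177.  133.4] top end [175.5 101.6]
0.45 [ 0.5375 -0.1931  0.2476] [177.6 164.4] [176.7 133.6] top end [175.7 101.5]
0.5 [ 0.5409 -0.1939  0.2494] [176.7 165. ] [176.3 133.8] top end [176.  101.4]
0.55 [ 0.5443 -0.1946  0.2514] [175.8 165.4] [176.  133.9] top end [176.2 101.4]
```

Call:
apply_moves:
  deltas: [8,-10,-11,0,0,8,-19,-21,25,0,8,-19,-21,60,0,8,-19,-21,90,0,8,-19,-21,96,0,8,-19,-21,96,0,8,-19,-21,96,0]

```text
clock: 29.63
position: [0.5187, -0.2127, 0.1898]
ee_rot: [0.001, 0.113, 0.994, -0.0]
contact_force: [-1.1, -0.1, 0.1]
width: 0.018
gripper_force: 49.8
```

```bash
cat > chk.py <<'E'
from ang import *
s,P,M=ang("rod_middle");th=.5
ax=np.array([-np.sin(th)*.975,np.sin(th)*.224,np.cos(th)]);F=P+[0,0,.0352]-.0797*ax
n=np.array([-.424,.0974,.9]);H=np.array([.561,-.220,.14]);v=F-H
print("foot",F.round(4),"along n",(v@n).round(4),"gx",(v@[.975*.9,-.224*.9,.435]).round(4),"gy",(v@[.224,.975,0]).round(4),proj(s,F).round(1))
c=s["frame"][190:240,140:205].astype(int); m=((c[:,:,0]-c[:,:,2]>38)&(c[:,:,0]<175)&(c[:,:,0]-c[:,:,1]>22)).astype(np.uint8)
n_,l,st,ce=cv2.connectedComponentsWithStats(m)
for i in range(1,n_):
    if st[i,4]>8: print(st[i,4],(st[i,:4]+[140,190,0,0]).tolist(),(ce[i]+[140,190]).round(1))
print([(d["point"],round(d["score"],2)) for d in place_of("plate_hole1",s)[:1]],[(d["point"],round(d["score"],2)) for d in place_of("rod_middle_mid",s)[:1]])
E
python3 chk.py
```

```text
[ 0.5192 -0.2129  0.1907] 0.017429787267584294 49.83877378162106 [-0.7 -0.6 -0.2]
rod_middle [170.4, 218.9] 0.95 [ 0.5573 -0.2217  0.1456] tilt 0.441 len 0.091
rod_middle [279.9, 205.4] 0.28 [-0.2568 -0.035  -0.6153] tilt -0.759 len 1.1595
foot [ 0.5565 -0.2214  0.1559] along n 0.0161 gx 0.0032 gy -0.0024 [169.5 214.2]
245 [164, 190, 11, 27] [169.1 202.9]
13 [153, 238, 11, 2] [157.3 238.8]
[([172.6, 221.1], 0.75)] [([167.7, 187.6], 0.87)]
```

Call:
apply_moves:
  deltas: [8,3,2.4,1.4,0,8,1,2.4,5,0,8,-1,2.4,10,0,8,-3,2.4,14,0,8,-5,2.4,18,0,8,-6.7,2.4,21.2,0,8,-6.7,2.4,21.2,0]

```text
clock: 30.42
position: [0.5254, -0.2114, 0.1667]
ee_rot: [0.0, 0.113, 0.994, 0.0]
contact_force: [1.5, -0.1, 0.2]
width: 0.0176
gripper_force: 49.9
```

```bash
python3 chk.py
```

```text
[ 0.5253 -0.2114  0.167 ] 0.017829324629033593 49.85093796225556 [ 1.3 -1.1 -0.7]
rod_middle [171.5, 228.8] 0.91 [ 0.5683 -0.2213  0.1325] tilt 0.553 len 0.0841
foot [ 0.5625 -0.22    0.1323] along n -0.0076 gx -0.002 gy 0.0004 [172.6 226.4]
320 [167, 190, 11, 35] [171.6 207.1]
15 [153, 238, 13, 2] [158.3 238.9]
[([174.0, 223.1], 0.55)] [([172.5, 203.0], 0.61)]
```

Call:
apply_moves:
  deltas: [8,-1.7,0,3.6,0,8,-3.5,0,7.2,0,8,-5.2,0,10.8,0,8,-7,0,14.4,0,8,-8.7,0,18,0,8,-8.7,0,18,0]

```text
clock: 31.12
position: [0.5335, -0.2133, 0.1486]
ee_rot: [-0.0, 0.113, 0.994, 0.0]
contact_force: [1.3, 0.1, -0.6]
width: 0.018
gripper_force: 49.8
```

```bash
python3 chk.py
```

```text
[ 0.5334 -0.2132  0.1489] 0.017727293513844302 49.84324255558931 [1.  0.3 0.5]
rod_middle [173.6, 237.8] 0.75 [ 0.5695 -0.2215  0.111 ] tilt 0.46 len 0.0836
rod_middle [188.3, 275.8] 0.45 [ 0.5525 -0.2176 -0.0147] tilt 0.098 len 0.2015
foot [ 0.5706 -0.2218  0.1142] along n -0.0275 gx -0.0024 gy 0.0004 [173.1 237.1]
297 [167, 190, 11, 35] [171.5 207.9]
47 [168, 234, 10, 6] [172.5 236.7]
12 [153, 238, 11, 2] [157.6 238.9]
[([448.1, 280.6], 0.74)] [([172.1, 212.9], 0.7)]
```

Call:
apply_moves:
  deltas: [8,-1.7,0,3.6,0,8,-3.5,0,7.2,0,8,-5.2,0,10.8,0,8,-7,0,14.4,0,8,-7,0,14.4,0,8,-7,0,14.4,0]

```text
clock: 31.82
position: [0.5399, -0.2147, 0.1347]
ee_rot: [-0.0, 0.113, 0.994, 0.0]
contact_force: [-0.4, -0.4, 0.0]
width: 0.0178
gripper_force: 49.8
```

Call:
apply_moves:
  deltas: [40,0,0,0,0,40,0,0,0,0,40,0,0,0,0,40,0,0,0,0,40,0,0,0,0,40,0,0,0,0]

```text
clock: 32.32
position: [0.54, -0.2148, 0.1353]
ee_rot: [0.0, 0.113, 0.994, 0.0]
contact_force: [-0.2, 0.2, -0.6]
width: 0.0402
gripper_force: 0.0
```

```bash
python3 chk.py
```

```text
[ 0.54   -0.2148  0.1353] 0.040148457329654344 0.0 [0.2 0.  0.1]
foot [ 0.5773 -0.2234  0.1005] along n -0.0428 gx -0.0022 gy 0.0004 [173.3 245.2]
46 [173, 234, 10, 6] [177.7 236.9]
13 [153, 238, 11, 2] [157.4 238.8]
[([171.8, 224.0], 0.78)] [([177.5, 260.1], 0.82)]
```

Rod dropped through. I'll retreat upwards and check that it has settled.

Call:
apply_moves:
  deltas: [40,0,0,-30,0,40,0,0,-70,0,40,0,0,-110,0,40,20,0,-150,0,40,60,0,-160,0,40,100,0,-160,0,40,140,0,-160,0,40,160,0,-160,0,40,160,0,-160,0,40,160,0,-160,0,40,160,0,-160,0,40,160,0,-160,0]

```text
clock: 33.52
position: [0.3853, -0.1794, 0.2951]
ee_rot: [0.0, 0.113, 0.994, 0.0]
contact_force: [0.3, -0.3, -0.0]
width: 0.0399
gripper_force: 0.0
```

```bash
cat > fin.py <<'E'
from ang import *
s=get_image("scene");t=get_image("top");print(get_state()["clock"],get_state()["position"])
for n,p in (("scene",s),("top",t)):
  for q,z in (("rod_middle_mid",.015),("rod_thick",.015),("rod_thin",.015),("sleeve_frame",0),("funnel_stand",0),("brush",0)):
    print(n,q,[(d["point"],round(d["score"],2),atz(p,d["point"],z).round(3).tolist()) for d in place_of(q,p)[:2]])
c=t["frame"][205:250,105:215].astype(int); m=((c.sum(2)>200)&(c[:,:,0]-c[:,:,2]>25)).astype(np.uint8)
n,l,st,ce=cv2.connectedComponentsWithStats(m)
print("top",[(st[i,4],st[i,2:4].tolist(),(ce[i]+[105,205]).round(1).tolist()) for i in range(1,n) if st[i,4]>15])
E
python3 fin.py
```

```text
33.6167 [ 0.3851862  -0.17925977  0.29477822]
scene rod_middle_mid [([179.7, 262.0], 0.89, [0.542, -0.23, 0.015])]
scene rod_thick [([446.5, 276.5], 0.76, [0.621, 0.266, 0.015])]
scene rod_thin [([415.1, 278.1], 0.69, [0.62, 0.207, 0.015])]
scene sleeve_frame [([305.1, 281.4], 0.58, [0.598, 0.005, 0.0])]
scene funnel_stand [([311.6, 363.9], 0.81, [0.774, 0.003, 0.0])]
scene brush [([279.7, 207.5], 0.89, [0.394, -0.034, 0.0])]
top rod_middle_mid [([439.1, 257.5], 0.74, [0.551, -0.23, 0.015])]
top rod_thick [([177.3, 228.3], 0.87, [0.619, 0.26, 0.015])]
top rod_thin [([203.4, 231.1], 0.55, [0.612, 0.211, 0.015])]
top sleeve_frame [([310.9, 241.0], 0.85, [0.589, 0.01, 0.0])]
top funnel_stand [([311.9, 149.5], 0.73, [0.768, 0.003, 0.0])]
top brush [([335.9, 344.7], 0.94, [0.392, -0.032, 0.0])]
top [(np.int32(905), [110, 45], [129.7, 219.5]), (np.int32(101), [12, 12], [156.8, 220.5]), (np.int32(20), [5, 5], [191.0, 221.9]), (np.int32(113), [87, 2], [178.0, 248.8])]
```

Call:
apply_moves:
  deltas: [40,0,0,0,0,40,0,0,0,0,40,0,0,0,0,40,0,0,0,0,40,0,0,0,0,40,0,0,0,0,40,0,0,0,0,40,0,0,0,0,40,0,0,0,0,40,0,0,0,0,40,0,0,0,0,40,0,0,0,0]

```text
clock: 35.22
position: [0.3842, -0.1789, 0.2952]
ee_rot: [0.0, 0.113, 0.994, 0.0]
contact_force: [-0.1, -0.6, -0.2]
width: 0.04
gripper_force: 0.0
```

Call:
apply_moves:
  deltas: [40,0,0,0,0,40,0,0,0,0,40,0,0,0,0,40,0,0,0,0,40,0,0,0,0,40,0,0,0,0,40,0,0,0,0,40,0,0,0,0,40,0,0,0,0,40,0,0,0,0,40,0,0,0,0,40,0,0,0,0]

```text
clock: 36.22
position: [0.3841, -0.1789, 0.2952]
ee_rot: [0.0, 0.113, 0.994, 0.0]
contact_force: [0.0, 0.3, 0.5]
width: 0.0401
gripper_force: 0.0
```

Run:
```python
from h import *
for i in range(2):
    s=get_image("scene");t=get_image("top")
    a=place_of("rod_middle_mid",s)[0]["point"];b=place_of("rod_middle_mid",t);f=place_of("rod_middle",s);ft=place_of("rod_middle",t)
    print(a,b[0]["point"],b[0]["score"],tri((s,a),(t,b[0]["point"])).round(3),[(d["point"],d["score"]) for d in f[:2]],[(d["point"],d["score"]) for d in ft[:2]])
# moved pixels since start, in the gauge area
o=cv2.imread("pics/scene0.png")[:,:,::-1].astype(int);d=np.abs(s["frame"].astype(int)-o).sum(2)[225:340,110:240]>60
n,l,st,ce=cv2.connectedComponentsWithStats(d.astype(np.uint8))
print([(st[i,4],(st[i,:4]+[110,225,0,0]).tolist(),(ce[i]+[110,225]).round(1).tolist()) for i in range(1,n) if st[i,4]>25])
```

```text
[309.9, 363.9] [440.8, 255.3] 0.49 [ 0.621 -0.128 -0.12 ] [([177.4, 284.3], 0.95)] []
[181.0, 261.3] [439.3, 253.9] 0.76 [ 0.556 -0.225  0.034] [([176.2, 285.5], 0.83)] [([311.2, 147.0], 0.72)]
[(np.int32(366), [175, 234, 13, 50], [180.0, 256.1])]
```

```bash
python3 -c "
from rig import *
print(sign_off())"
```

```text
the job is handed in; nothing more can be done
None
```

The job is handed in, but I got no verdict back: the thickest rod was pressed on the middle hole (I measured about 16 N) and stood back in its pocket, the middle rod went through and looks at rest in the tray, and the thinnest rod, frame, funnel stand and brush look unmoved.

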